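Scan the stock label behind the pen pot

ROBOT

A 6-joint arm with a two-finger parallel gripper is mounted at the origin on a cart in front of the work surface, level with it; the furniture and walls round the work are solid. World frame = base frame: x ahead of the robot, y to its left, z up, the work surface at z = 0. Lengths are in m, angles in degrees, forces in N, time in s.
With the tool pointing down it reaches from about 0.25 to 0.725 m from the base axis. Payload 9.7 kg.
Tool frame: the origin (TCP) lies midway between the tips of the shut fingers; the grasp point (between the pads) lies 19 mm behind it; z points along the fingers, y is the line along which they close (so a half turn about z gives the same grasp; the last joint's range is limited). The gripper opens to 85 mm and grips with 20 to 120 N. Pads are 22 mm wide; open, the fingers measure 114 mm over their backs; the gripper's body (76 mm by 85 mm) begins 54 mm behind the grasp point. The pads swing forward as they close: fully open they stand 13 mm farther back than shut.
Start: joints at [71.677, 4.979, 10.078, 95.1, 0, 90], TCP at [0.173, 0.522, 0.207] pointing down, gripper open.
Joint ranges: [-179.16, 179.16], [-48.56, 103.87], [-65.8, 70.77], [-126.05, 130.52], [-82.76, 87.17], [-180, 180]. Speed limits (degrees/s): [127.2, 127.2, 147.25, 180, 180, 180].

INTERFACE

Orientations are given as [roll, pitch, yaw] about the fixed x, y, z axes, in that order (R = Rz(yaw) Ry(pitch) Rx(roll)).
In Python, from workcell import readout, imaging, bot, spotter gives the robot as it stands.
- The arm moves only by the shell command python3 -m jog 'ROWS' [FORCE]. ROWS is JSON, a list of rows, each an object with "rotation": the turn, a rotation vector about the world's x, y, z in degrees, a list of three; "translation": the shift along the world's x, y, z in mm, a list of three; "grip": the finger opening in mm, from 0 to 85.4. In form: [{"rotation": [wx, wy, wz], "translation": [dx, dy, dz], "grip": grip}, ...]. A call has 1 to 20 rows; each row is the pose to reach, as a shift and turn from the pose commanded when the call began; what a row does not reach only later rows make up. A row lasts 1/10 s, in which the tool goes at most 50 mm and 8.59 degrees, less where a joint would pass 70% of its speed; a pose out of reach is approached as far as the arm can. A call with a gripper value outside its range is refused whole. The fingers move at their own pace and stop on an object; FORCE is the grip in N (left out, the last holds). Time passes only in rows, so rows that repeat a pose let the fingers close. It gives the time, the measured TCP pose, the force, the opening and the grip force at its end, in the units of the state.
- readout.get_obs(): the state, without advancing time (a new reading comes with each control period).
- imaging.camera(name): name is "side" or "top"; returns (picture, depth): 384x512x3 uint8, red, green, blue; 384x512 float32, m along the optical axis (not along the pixel's ray), 0 where there is no reading.
- imaging.camera_info(name): a dict with "vertical_fov" (degrees; the focal length in pixels is half the picture's height over the tangent of half this angle, whatever the lens; pixels are square), "cx", "cy" (the principal point, pixels), "extrinsics" (4x4, takes a point from camera to world coordinates). Camera axes: x right, y down, z forward; pixel columns grow to the right and rows downward; lengths in m; the calibration is good to about 2 mm. A picture is of the moment at which its call begins. camera_info takes no time and is no camera call.
- bot.job_done(): hands the job in; it is judged then, once.
Trained networks look in the newest picture that a camera, given by its name, has taken for a name from the list of things; names that differ only in an ending like _2 or _b are one class to them, and where a whole thing is asked for, a point or a joint stands for the part that bears it (a point fixed in the world has none). Each returns a list of dicts, best first, with "confidence" (0 to 1); they miss things now and then, are a little off and sometimes report something else, mostly with a low value. They report only what shows in the picture. A call takes as long as a camera call. They do not tell look-alikes from the thing itself.
- spotter.spot_in(camera, target): "box" ([centre column, centre row, width, height] in pixels, round what is visible of it).
- spotter.mark_of(camera, target): "uv" ([column, row] in pixels: a listed point, or the origin of a listed thing).
The state is a dict: "time": time; "q": joint angles; "qd": joint speeds; "joint_efforts": joint torques, N m; "ee_pos": TCP position; "tcp_rot": TCP orientation; "wrist_force": force on the tool from outside, world axes, zero at the start; "torque": the same for the moment, N m; "opening": finger opening in m; "grasp_force": force on a finger pad.
Only numpy, scipy, OpenCV 4.12 (cv2) and the standard library are available. Lean on these libraries where they do the work, as an engineer would, in place of code of your own. Each camera call takes 0.05 s, during which the arm holds its last target. There are 200 camera calls.

TASK

Book in the box of key blanks that carries the bar-code label: slide the pen pot sideways, upright, until it is well out of the line to the label; then take the hand scanner by its grip and aim it squarely at the middle of the label from about 8 cm with the trigger still out, and only then squeeze the trigger right in and hold it steady on the label for a good second. Let the trigger out and lay the scanner back as it lay, on its side in the middle of its rubber mat, leaving the boxes, the oil bottle and the tape roll where they stand.

Things in the scene. Friction and masses are not known exactly. Their poses are not given: they have to be found in the camera images.
- scanner: grey pistol-shaped hand scanner, 0.16 kg, lying on its side, 108x142x60 mm. Origin: on its underside as it lies, below the grip. x: along the beam; y: from handle to head; z: up as it lies. In mm: head x -40..55, y 25..71, z 0..60; handle x -21..21, y -57..25, z 13..47, flat in front and behind; foot x -26..26, y -71..-57, z 0..60
- trigger (a joint): sprung trigger of the scanner, rad: 0 out, 0.27 fully in; below 0.15 counts as not pulled, above 0.22 as pulled. It starts to move at about 4 N on its pad and is fully in at about 14 N
- window (a point): middle of the scanner's front window, at [55, 48, 30] mm in the scanner's frame; axes as the scanner's
- focus (a point): the scanner's reading point, 80 mm straight ahead of the window, at [135, 48, 30] mm in the scanner's frame; it belongs on the middle of the label; axes as the scanner's
- label (a point): middle of the upright white bar-code label (30 mm wide, 64 mm high) on the front of the stock box, 85 mm above the box's foot. x points straight into the box, y to the left of one who faces it, z up
- stock_box: the box of key blanks that carries the white bar-code label, a slim card box standing on end in the rack, 31 (x) x 32 (y) x 131 (z) mm; origin at the middle of its foot; x points to the rear, z up; the label is on its front (-x) face. The place in the row varies
- plain_box_a: a box of the same shape without a label, standing in the rack; origin at the middle of its foot, z up
- plain_box_b: another box of the same shape without a label, standing in the rack; origin at the middle of its foot, z up
- box_rack: fixed sheet-metal rack in which the three boxes stand, 70 (x) x 170 (y) mm, floor 3 mm thick, back 105 mm high, cheeks 45 mm, front lip 12 mm; origin at the middle of its underside, x points to the rear
- pen_pot: round black pot of pens before the label, 83 mm across and 98 mm high, with pens up to 147 mm, 0.3 kg, too wide to grip well; origin at the middle of its underside, z up; its middle is clear of the scanner's line when 70 mm or more to either side of the line straight out from the label
- oil_bottle: small oil bottle, 42 mm across, 131 mm high, standing; origin at the middle of its underside
- tape_roll: roll of black tape lying flat, 62 mm across, 19 mm high; origin at the middle of its underside
- counter_mat: fixed black rubber mat on which the scanner lies, 160 (x) x 150 (y) x 3 mm; origin at the middle of its underside
- grip (a point): where to grip the scanner, at [5, 0, 30] mm in its frame (axes as the scanner's): midway between the trigger pad (x 31 mm, z 20..40) and the back of the handle (x -21 mm). Fingers close along x, one on the trigger, one on the back; width there 52 mm with the trigger out, 46 mm with it fully in
Not all that is in view belongs to the job. What is shaped like the pen_pot but green is not meant.

How it is judged (in metres and radians):
On the way, in this order (a step that is already met when the one before it is completed fails the run):
1. the pen pot stands upright at least 70 mm to one side of the line straight out from the label ((y of pen_pot in the frame of label above 0.07 m or y of pen_pot in the frame of label below -0.07 m) and angle between pen_pot's own z axis and vertical below 0.1 rad), for 0.2 s.
2. the lifted scanner is aimed: its reading point lies within 15 mm sideways, 24 mm up or down and 30 mm in depth of the label's middle, the beam within 0.35 rad of square, the trigger not pulled (y of focus in the frame of label between -0.015 and 0.015 m and z of focus in the frame of label between -0.024 and 0.024 m and x of focus in the frame of label between -0.03 and 0.03 m and x of window in the frame of label below -0.03 m and angle between the x axis of scanner and the x axis of label, either way round below 0.35 rad and value of joint trigger below 0.15 rad), for 0.2 s.
3. still so aimed and moving less than 20 mm/s and 0.15 rad/s, the trigger is pulled for 1 s (y of focus in the frame of label between -0.015 and 0.015 m and z of focus in the frame of label between -0.024 and 0.024 m and x of focus in the frame of label between -0.03 and 0.03 m and x of window in the frame of label below -0.03 m and angle between the x axis of scanner and the x axis of label, either way round below 0.35 rad and linear speed of scanner below 0.02 m/s and angular speed of scanner below 0.15 rad/s and value of joint trigger above 0.22 rad), for 1 s.
At the end, for the whole second after the job is handed in: The scanner lies still on its side as at first, flat within 0.12 rad, within 50 mm of the mat's middle, trigger out (below 0.03 rad); the pen pot stands upright on the worktop at least 70 mm to one side of the line straight out from the label; the stock box stands upright (0.15 rad) (all of step 1 and horizontal distance between scanner and counter_mat below 0.05 m and height (world z) of scanner below 0.012 m and angle between the z axis of scanner and the z axis of counter_mat, either way round below 0.12 rad and angle between scanner's own z axis and vertical below 0.5 rad and linear speed of scanner below 0.01 m/s and value of joint trigger below 0.03 rad and height (world z) of pen_pot above -0.01 m and angle between stock_box's own z axis and vertical below 0.15 rad); the robot touches nothing.
It fails at once if the pen pot is tipped (more than 0.35 rad) (angle between pen_pot's own z axis and vertical above 0.35 rad).
It fails at once if a box in the rack is shifted by more than 15 mm (distance of any of stock_box, plain_box_a, plain_box_b from where it was at the start of the episode above 0.015 m).
It fails at once if the oil bottle or the tape roll is shifted by more than 20 mm (distance of any of oil_bottle, tape_roll from where it was at the start of the episode above 0.02 m).
It also fails if it takes over 72 s, if anything falls off the work surface, if the arm or the gripper's body presses on something with over 40 N, if the wrist force passes 120 N, or if a joint passes its speed limit or range.

## Working session

There is one attempt and no reset: what is moved stays moved. The work goes in short steps, Python scripts to look and compute and a shell command to move; the robot and the scene stay as the last step left them, time stands still between calls to the robot, and variables do not carry over. Pictures are saved under pics/ and viewed, at most 10 in all, crops included, and the job is handed in when it is done.

```bash
mkdir -p pics; cat > h.py <<'E'
import numpy as np, cv2
from workcell import readout, imaging, bot, spotter
def cam(n):
    p,d=imaging.camera(n); i=imaging.camera_info(n)
    f=p.shape[0]/2/np.tan(np.radians(i["vertical_fov"])/2)
    return p,d,i,f
def w(c,u,v,z=None):
    p,d,i,f=c; u=np.asarray(u,float);v=np.asarray(v,float)
    if z is None: z=d[v.astype(int),u.astype(int)]
    P=np.stack([(u-i["cx"])/f*z,(v-i["cy"])/f*z,z+0*u],-1); E=np.array(i["extrinsics"])
    return P@E[:3,:3].T+E[:3,3]
def cloud(c):
    v,u=np.mgrid[:384,:512]; return w(c,u,v)
E
python3 - <<'E'
from h import *
print(readout.get_obs())
ims=[]
for n in ("top","side"):
    c=cam(n); cv2.imwrite(f"pics/{n}0.png",c[0][:,:,::-1]); print(n,np.round(c[2]["extrinsics"],3).tolist(),c[3])
    for t in "scanner stock_box plain_box_a box_rack pen_pot oil_bottle tape_roll counter_mat".split():
        for r in spotter.spot_in(n,t)[:3]:
            b=r["box"]; print(t,"box",np.round(b),round(r["confidence"],2),np.round(w(c,b[0],b[1]),3))
    for t in ("label","grip","window","scanner"):
        for r in spotter.mark_of(n,t)[:2]: print(t,np.round(r["uv"]),round(r["confidence"],2),np.round(w(c,*r["uv"]),3))
E
```

```text
{'time': 0.0, 'q': array([ 7.16761227e+01,  5.01259635e+00,  1.00339215e+01,  9.50995462e+01,
       -2.18903156e-03,  9.00006925e+01]), 'qd': array([0.02890189, 0.05880513, 0.10551654, 0.03443673, 0.00120627,
       0.03570925]), 'joint_efforts': array([ 5.79599655e-04, -5.20388496e+01,  4.64799964e+01,  1.64557330e-02,
       -3.24959183e-05,  1.12498401e-05]), 'ee_pos': array([0.1728417 , 0.52185777, 0.20626397]), 'tcp_rot': array([-1.79921779e+02,  2.18997491e-03,  1.61675433e+02]), 'wrist_force': array([-0.14589556,  0.1671618 , -0.79236329]), 'torque': array([ 0.02619514,  0.03124403, -0.03793005]), 'grasp_force': 0.0, 'opening': 0.08555363598981232}
top [[-0.009, -0.987, 0.163, 0.476], [-0.998, 0.018, 0.053, -0.081], [-0.055, -0.162, -0.985, 1.249], [0.0, 0.0, 0.0, 1.0]] 389.8329371106541
scanner box [408. 239.  36.  50.] 0.68 [ 0.531 -0.441  0.047]
stock_box box [181. 174.  22.  17.] 0.49 [0.725 0.235 0.131]
plain_box_a box [197. 171.  21.  20.] 0.83 [0.733 0.187 0.13 ]
box_rack box [184. 177.  61.  36.] 0.55 [0.722 0.233 0.1  ]
pen_pot box [185. 206.  35.  25.] 0.85 [0.641 0
[... 940 characters left out ...]
53 [0.726 0.286 0.078]
box_rack box [197. 259.  21.  31.] 0.77 [0.707 0.266 0.005]
pen_pot box [219. 181.  19.  38.] 0.93 [ 0.813 -0.055  0.085]
pen_pot box [201. 193.  22.  38.] 0.89 [0.82  0.056 0.093]
pen_pot box [219. 245.  30.  46.] 0.8 [0.625 0.263 0.097]
oil_bottle box [237. 214.   8.  27.] 0.63 [0.669 0.071 0.066]
oil_bottle box [324. 169.  28.  22.] 0.35 [ 0.465 -0.263  0.12 ]
tape_roll box [243. 310.  21.  22.] 0.66 [ 0.492  0.365 -0.005]
counter_mat box [332. 176.  14.  17.] 0.41 [ 0.46  -0.418  0.001]
label [194. 235.] 0.67 [0.722 0.249 0.086]
grip [320. 161.] 0.79 [ 0.532 -0.447  0.044]
window [325. 170.] 0.77 [ 0.468 -0.296  0.099]
window [317. 160.] 0.61 [ 0.548 -0.455  0.042]
```

```bash
python3 - <<'E'
import cv2,numpy as np
a=cv2.imread("pics/top0.png");b=cv2.imread("pics/side0.png")
cv2.imwrite("pics/m0.png",np.vstack([np.hstack([cv2.resize(a[130:290,110:310],(400,320),interpolation=2),cv2.resize(a[190:290,350:475],(400,320),interpolation=2)]),np.hstack([cv2.resize(b[150:310,150:350],(350,280),interpolation=2),cv2.resize(b,(373,280)),np.zeros((280,77,3),np.uint8)])]))
E
```

```text
(no output)
```

View pics/m0.png

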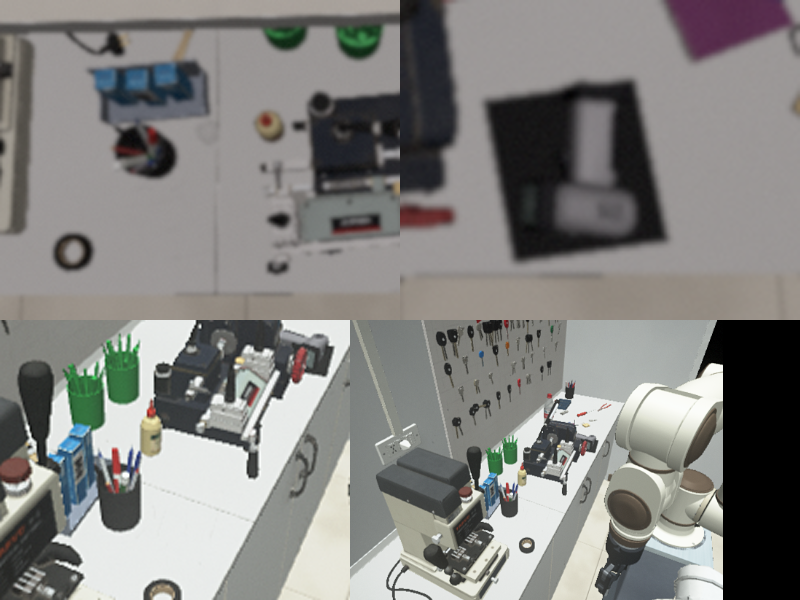

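The top view shows the scanner's handle towards +x (crop about 590,140) and its head towards the robot, with the window facing +y (about 540,210). The black pot stands in front of the labelled middle box, with the cream machine to its left and the oil bottle to its right.

```bash
python3 - <<'E'
from h import *
A={n:cam(n) for n in("top","side")}
C={n:cloud(c) for n,c in A.items()}
def sel(P,lo,hi): return P[((P>lo)&(P<hi)).all(-1)]
for n in C:
    P=C[n]
    b=sel(P,[.68,.12,.125],[.78,.33,.14]); print(n,"boxtops",len(b),b.min(0).round(3),b.max(0).round(3))
    pot=sel(P,[.56,.17,.02],[.69,.30,.16]); print("pot",len(pot),pot.min(0).round(3),pot.max(0).round(3))
    k=(P[...,2]>.01)&(P[...,0]>.56)&(P[...,0]<.70)&(P[...,1]>.29)&(P[...,1]<.6)
    q=P[k]; 
    for z in(.01,.05,.1,.15):
        s=q[(q[:,2]>z)]; print("left obst z>",z,len(s),s[:,1].min().round(3) if len(s) else None)
# boxes rect top & rack
P=C["top"];k=((P>[.68,.12,.125])&(P<[.78,.33,.14])).all(-1)
r=cv2.minAreaRect(P[k][:,:2].astype(np.float32)*1000);print("tops rect",r)
k=((P>[.42,-.55,.03])&(P<[.62,-.33,.08])).all(-1);s=P[k]
print("scanner",len(s),np.percentile(s[:,2],[5,50,95]),cv2.minAreaRect(s[:,:2].astype(np.float32)*1000))
h=s[s[:,2]>.053];print("head/foot",np.c_[h*1000][::12].round().tolist())
h=s[(s[:,2]>.042)&(s[:,2]<.053)];print("handle",len(h),cv2.minAreaRect(h[:,:2].astype(np.float32)*1000))
# mat dark
g=A["top"][0].astype(int).max(-1);k=(g<45)&((P>[.40,-.60,-.02])&(P<[.65,-.30,.02])).all(-1)
print("mat",k.sum(),cv2.minAreaRect(P[k][:,:2].astype(np.float32)*1000))
# white label in side
p,d,_,_=A["side"];P=C["side"];k=(p.min(-1)>150)&((P>[.68,.15,.03])&(P<[.76,.32,.128])).all(-1)
print("label",k.sum(),P[k].mean(0) if k.any() else 0, P[k].min(0) if k.any() else 0,P[k].max(0) if k.any() else 0)
p=cv2.resize(A["side"][0][190:290,150:250,::-1],(400,400),interpolation=2)
t=cv2.resize(A["top"][0][150:230,140:220,::-1],(400,400),interpolation=2);cv2.imwrite("pics/m1.png",np.hstack([p,t]))
E
```

```text
top boxtops 352 [0.723 0.185 0.125] [0.762 0.308 0.14 ]
pot 602 [0.597 0.207 0.02 ] [0.678 0.285 0.147]
left obst z> 0.01 7141 0.293
left obst z> 0.05 6929 0.426
left obst z> 0.1 6263 0.426
left obst z> 0.15 5129 0.426
side boxtops 198 [0.682 0.183 0.125] [0.762 0.293 0.14 ]
pot 898 [0.599 0.204 0.02 ] [0.682 0.285 0.145]
left obst z> 0.01 8128 0.293
left obst z> 0.05 8110 0.428
left obst z> 0.1 8084 0.428
left obst z> 0.15 6031 0.428
tops rect ((740.5044555664062, 247.0985870361328), (36.97010803222656, 122.79312133789062), 3.8574531078338623)
scanner 1041 [0.03933462 0.05207784 0.06351766] ((528.6407470703125, -435.6557312011719), (90.36891174316406, 142.4613037109375), 83.9712142944336)
head/foot [[598.0, -430.0, 59.0], [595.0, -432.0, 60.0], [595.0, -467.0, 61.0], [592.0, -448.0, 64.0], [589.0, -431.0, 62.0], [588.0, -466.0, 63.0], [586.0, -450.0, 58.0], [583.0, -458.0, 59.0], [509.0, -397.0, 60.0], [503.0, -396.0, 63.0], [500.0, -418.0, 58.0], [497.0, -406.0, 58.0], [497.0, -445.0, 55.0], [494.0, -403.0, 58.0], [494.0, -437.0, 62.0], [492.0, -387.0, 61.0], [491.0, -421.0, 64.0],
[... 213 characters left out ...]
0, -418.0, 64.0], [479.0, -453.0, 62.0], [477.0, -401.0, 60.0], [476.0, -436.0, 60.0], [476.0, -472.0, 57.0], [474.0, -414.0, 56.0], [473.0, -447.0, 61.0], [471.0, -390.0, 57.0], [471.0, -425.0, 57.0], [470.0, -459.0, 59.0], [468.0, -408.0, 55.0], [468.0, -441.0, 60.0], [465.0, -384.0, 56.0], [465.0, -427.0, 58.0], [465.0, -462.0, 58.0], [462.0, -439.0, 55.0]]
handle 445 ((527.8999633789062, -435.0790100097656), (87.77227020263672, 141.44981384277344), 83.56085205078125)
mat 1136 ((520.9927368164062, -441.93939208984375), (150.82757568359375, 142.1400146484375), 7.847757339477539)
label 4 [0.73425568 0.17066245 0.06630277] [0.72060807 0.15789477 0.04173871] [0.74765692 0.18380661 0.11060524]
```

View pics/m1.png

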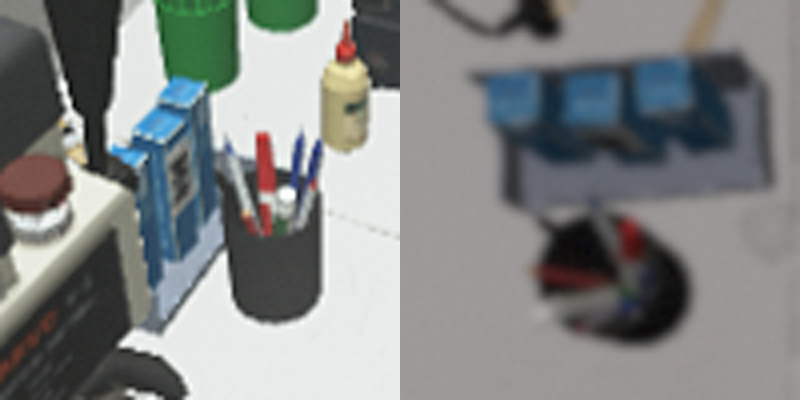

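The label is on the middle box. There is about 9 cm free to the pot's left, so I'll push it that way with the fingers as a cradle.

```bash
python3 - <<'E'
from scipy.spatial.transform import Rotation as R
print((R.from_euler('x',22,degrees=True)*R.from_euler('z',-71.7,degrees=True)).as_rotvec(degrees=True))
E
```

```text
[ 19.03815227  13.75602023 -70.76858913]
```

```bash
python3 -m jog '[{"rotation":[10,7,-36],"translation":[177,-202,20],"grip":40},{"rotation":[10,7,-36],"translation":[177,-202,20],"grip":40},{"rotation":[10,7,-36],"translation":[177,-202,20],"grip":40},{"rotation":[10,7,-36],"translation":[177,-202,20],"grip":40},{"rotation":[10,7,-36],"translation":[177,-202,20],"grip":40},{"rotation":[10,7,-36],"translation":[177,-202,20],"grip":40},{"rotation":[19,13.8,-70.8],"translation":[465,-349,10],"grip":40},{"rotation":[19,13.8,-70.8],"translation":[465,-349,10],"grip":40},{"rotation":[19,13.8,-70.8],"translation":[465,-349,10],"grip":40},{"rotation":[19,13.8,-70.8],"translation":[465,-349,10],"grip":40},{"rotation":[19,13.8,-70.8],"translation":[465,-349,10],"grip":40},{"rotation":[19,13.8,-70.8],"translation":[465,-349,10],"grip":40},{"rotation":[19,13.8,-70.8],"translation":[465,-349,10],"grip":40},{"rotation":[19,13.8,-70.8],"translation":[465,-349,10],"grip":40},{"rotation":[19,13.8,-70.8],"translation":[465,-349,10],"grip":40},{"rotation":[19,13.8,-70.8],"translation":[465,-349,10],"grip":40}]'
```

```text
time: 3.0
ee_pos: [0.6372, 0.1736, 0.2174]
tcp_rot: [-179.9, -22.0, 90.0]
wrist_force: [-0.3, -0.5, 0.7]
opening: 0.0401
grasp_force: 0.0
```

```bash
python3 -m jog '[{"rotation":[0,0,0],"translation":[0,0,-40],"grip":40},{"rotation":[0,0,0],"translation":[0,0,-80],"grip":40},{"rotation":[0,0,0],"translation":[0,0,-120],"grip":40},{"rotation":[0,0,0],"translation":[0,0,-150],"grip":40},{"rotation":[0,0,0],"translation":[0,0,-170],"grip":40},{"rotation":[0,0,0],"translation":[0,0,-182],"grip":40},{"rotation":[0,0,0],"translation":[0,0,-182],"grip":40},{"rotation":[0,0,0],"translation":[0,5,-182],"grip":40},{"rotation":[0,0,0],"translation":[0,10,-182],"grip":40},{"rotation":[0,0,0],"translation":[0,15,-182],"grip":40},{"rotation":[0,0,0],"translation":[0,20,-182],"grip":40},{"rotation":[0,0,0],"translation":[0,25,-182],"grip":40},{"rotation":[0,0,0],"translation":[0,30,-182],"grip":40}]'
```

```text
time: 4.3
ee_pos: [0.638, 0.2036, 0.0351]
tcp_rot: [-179.9, -22.0, 89.9]
wrist_force: [0.3, -0.4, -0.9]
opening: 0.0402
grasp_force: 0.0
```

```bash
cat > pot.py <<'E'
from h import *
c=cam("top");s=cam("side")
for n,k in(("top",c),("side",s)):
    P=cloud(k);col=k[0].astype(int)
    m=((P>[.56,.19,.015])&(P<[.70,.41,.098])).all(-1)&(col.max(-1)<75)
    # column-free circle estimate: min-enclosing circle of dark points
    q=P[m][:,:2]; print(n,m.sum(),np.percentile(q,[1,50,99],axis=0).round(3).tolist())
im=np.hstack([cv2.resize(s[0][180:300,130:290],(400,300),interpolation=2),cv2.resize(c[0][140:240,120:253],(400,300),interpolation=2)])
import sys; cv2.imwrite(sys.argv[1],im[:,:,::-1])
E
python3 pot.py pics/p1.png
```

```text
top 70 [[0.615, 0.262], [0.649, 0.28], [0.67, 0.285]]
side 494 [[0.602, 0.194], [0.623, 0.272], [0.676, 0.284]]
```

View pics/p1.png

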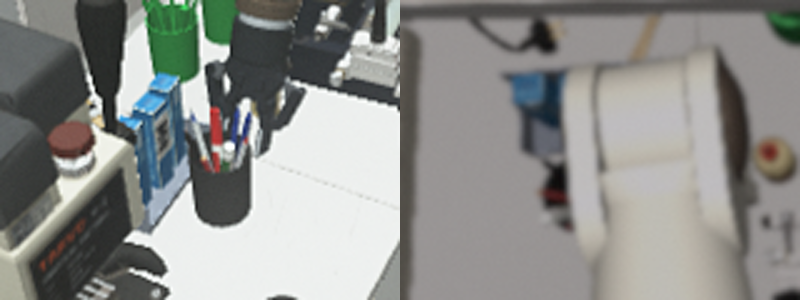

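The pot stands with the fingers just behind it, almost in contact and not yet moved. Now I push.

```bash
python3 -m jog '[{"rotation":[0,0,0],"translation":[0,5,0],"grip":40},{"rotation":[0,0,0],"translation":[0,10,0],"grip":40},{"rotation":[0,0,0],"translation":[0,15,0],"grip":40},{"rotation":[0,0,0],"translation":[0,20,0],"grip":40},{"rotation":[0,0,0],"translation":[0,25,0],"grip":40},{"rotation":[0,0,0],"translation":[0,30,0],"grip":40},{"rotation":[0,0,0],"translation":[0,35,0],"grip":40},{"rotation":[0,0,0],"translation":[0,40,0],"grip":40},{"rotation":[0,0,0],"translation":[0,45,0],"grip":40},{"rotation":[0,0,0],"translation":[0,50,0],"grip":40}]'; python3 pot.py pics/p2.png
```

```text
time: 5.4
ee_pos: [0.6379, 0.2535, 0.035]
tcp_rot: [-179.9, -22.0, 89.9]
wrist_force: [0.3, -2.4, 1.1]
opening: 0.0399
grasp_force: 1.5Traceback (most recent call last):
  File "pot.py", line 7, in <module>
    q=P[m][:,:2]; print(n,m.sum(),np.percentile(q,[1,50,99],axis=0).round(3).tolist())
                                  ~~~~~~~~~~~~~^^^^^^^^^^^^^^^^^^^^
    return _quantile_unchecked(
        a, q, axis, out, overwrite_input, method, keepdims, weights)
    return _ureduce(a,
                    func=_quantile_ureduce_func,
    ...<5 lines>...
                    overwrite_input=overwrite_input,
                    method=method)
    r = func(a, **kwargs)
    result = _quantile(arr,
                       quantiles=q,
    ...<2 lines>...
                       out=out,
                       weights=wgt)
    slices_having_nans = np.isnan(arr[-1, ...])
                                  ~~~^^^^^^^^^
IndexError: index -1 is out of bounds for axis 0 with size 0
```

```bash
sed -i 's/    q=P\[m\]/    if m.sum()<5: continue\n    q=P[m]/' pot.py; python3 pot.py pics/p2.png
```

```text
side 526 [[0.599, 0.235], [0.621, 0.312], [0.672, 0.324]]
```

```bash
python3 -m jog '[{"rotation":[0,0,0],"translation":[0,5,0],"grip":40},{"rotation":[0,0,0],"translation":[0,10,0],"grip":40},{"rotation":[0,0,0],"translation":[0,15,0],"grip":40},{"rotation":[0,0,0],"translation":[0,20,0],"grip":40},{"rotation":[0,0,0],"translation":[0,25,0],"grip":40},{"rotation":[0,0,0],"translation":[0,30,0],"grip":40},{"rotation":[0,0,0],"translation":[0,35,0],"grip":40},{"rotation":[0,0,0],"translation":[0,40,0],"grip":40},{"rotation":[0,0,0],"translation":[0,45,0],"grip":40},{"rotation":[0,0,0],"translation":[0,50,0],"grip":40},{"rotation":[0,0,0],"translation":[0,54,0],"grip":40},{"rotation":[0,0,0],"translation":[0,54,0],"grip":40},{"rotation":[0,0,0],"translation":[0,44,0],"grip":40},{"rotation":[0,0,0],"translation":[0,10,0],"grip":40},{"rotation":[0,0,0],"translation":[0,-30,0],"grip":40},{"rotation":[0,0,0],"translation":[0,-60,5],"grip":40},{"rotation":[0,0,0],"translation":[0,-75,50],"grip":40},{"rotation":[0,0,0],"translation":[0,-75,100],"grip":40},{"rotation":[0,0,0],"translation":[0,-75,150],"grip":40},{"rotation":[0,0,0],"translation":[-30,-75,200],"grip":40}]'; python3 pot.py pics/p3.png
```

```text
time: 7.6
ee_pos: [0.6132, 0.1772, 0.2295]
tcp_rot: [-180.0, -22.0, 89.9]
wrist_force: [0.1, 0.7, -0.6]
opening: 0.0399
grasp_force: 0.0
top 209 [[0.6, 0.315], [0.645, 0.361], [0.67, 0.379]]
side 503 [[0.599, 0.303], [0.619, 0.364], [0.673, 0.377]]
```

View pics/p3.png

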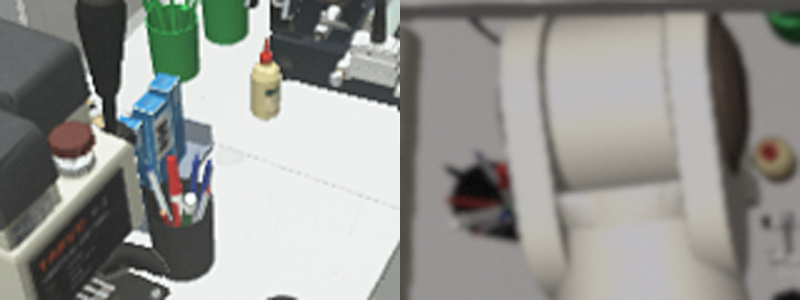

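The pot stands upright about 93 mm left of the label line. Next I refine the scanner pose.

```bash
python3 - <<'E'
from h import *
print(readout.get_obs()["q"].round(1))
c=cam("top");P=cloud(c);p=c[0].astype(int)
k=((P>[.42,-.56,-.03])&(P<[.64,-.32,.09])).all(-1)
hand=k&(P[...,2]>.040)&(P[...,2]<.056)&(P[...,0]>.52)&(P[...,0]<.575)
pts=P[hand]
for lo in np.arange(.52,.575,.008):
    q=pts[(pts[:,0]>=lo)&(pts[:,0]<lo+.008)]
    if len(q): print(lo.round(3),len(q),(q[:,1].min()*1000).round(),(q[:,1].max()*1000).round())
for nm,a,b in(("head",.42,.515),("foot",.578,.62)):
    q=P[k&(P[...,2]>.052)&(P[...,0]>a)&(P[...,0]<b)]; print(nm,len(q),cv2.minAreaRect(q[:,:2].astype(np.float32)*1000))
for n in("grip","window","scanner","focus"):
    for r in spotter.mark_of("top",n)[:1]:
        # intersect ray at assumed height
        z0=dict(grip=.033,window=.033,scanner=.003,focus=.033)[n]
        u,v=r["uv"];a=w(c,u,v,1.0);o=np.array(c[2]["extrinsics"])[:3,3];print(n,(o+(a-o)*(z0-o[2])/(a[2]-o[2])).round(4),r["confidence"])
s=P[k&(P[...,2]<.02)&(p.max(-1)<50)][:,:2]*1000
print("mat",cv2.minAreaRect(cv2.convexHull(s.astype(np.float32))))
im=cv2.resize(c[0][200:280,360:460],(800,600),interpolation=2);cv2.imwrite("pics/s1.png",im[:,:,::-1])
E
```

```text
[ 5.8 13.  19.9 94.  21.9 96.3]
0.52 48 -468.0 -418.0
0.528 47 -468.0 -419.0
0.536 34 -469.0 -419.0
0.544 45 -468.0 -427.0
0.552 38 -470.0 -429.0
0.56 34 -470.0 -430.0
0.568 37 -471.0 -430.0
head 422 ((486.4515686035156, -430.6819152832031), (90.33624267578125, 52.734554290771484), 86.9211196899414)
foot 90 ((590.9967651367188, -453.97265625), (53.11393737792969, 15.368246078491211), 81.97750091552734)
grip [ 0.488  -0.3933  0.033 ] 0.73
window [ 0.4824 -0.3848  0.033 ] 0.85
scanner [ 0.5454 -0.4497  0.003 ] 0.57
focus [0.4933 0.3644 0.033 ] 0.41
mat ((520.4561157226562, -441.271728515625), (151.54843139648438, 143.4534912109375), 7.545048713684082)
```

View pics/s1.png

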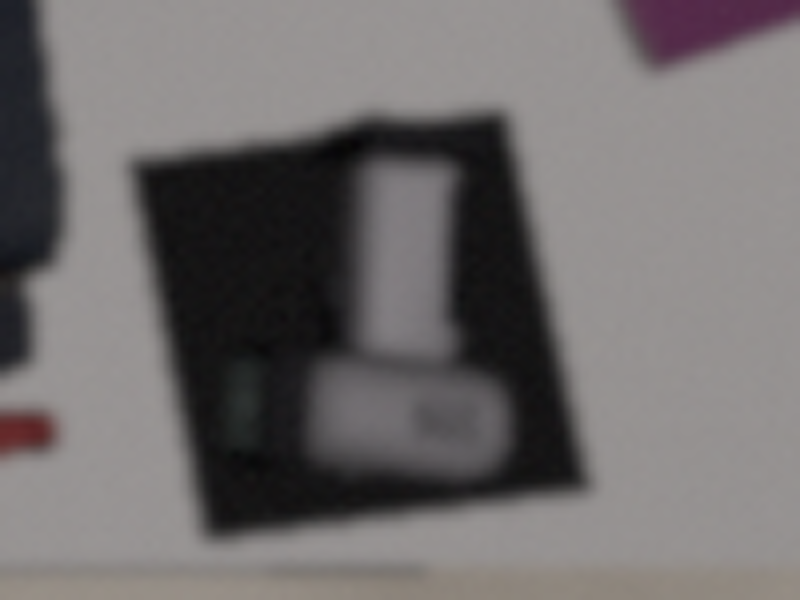

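```bash
python3 - <<'E'
from h import *
from scipy.spatial.transform import Rotation as R
for a in(30,60,84): print((R.from_euler('z',a,degrees=True)*R.from_euler('x',-22*min(1,a/60),degrees=True)).as_rotvec(degrees=True).round(1))
P=cloud(cam("top"))
for y in np.arange(-.6,.1,.05):
    r=[]
    for x in np.arange(.35,.7,.05):
        q=P[(P[...,0]>x)&(P[...,0]<x+.05)&(P[...,1]>y)&(P[...,1]<y+.05)]; r.append(round(float(np.percentile(q[:,2],99)),2) if len(q)else None)
    print(y.round(2),r)
E
```

```text
[-10.7  -2.9  29.9]
[-19.9 -11.5  59.2]
[-17.9 -16.1  82.9]
-0.6 [-0.81, 0.0, 0.0, 0.0, 0.0, 0.01, 0.02]
-0.55 [-0.81, 0.0, 0.01, 0.0, 0.01, 0.01, 0.01]
-0.5 [-0.81, 0.01, 0.07, 0.05, 0.07, 0.0, 0.0]
-0.45 [-0.81, 0.01, 0.07, 0.06, 0.06, 0.0, 0.0]
-0.4 [-0.81, 0.01, 0.06, 0.06, 0.01, 0.0, 0.0]
-0.35 [-0.81, 0.0, 0.1, 0.0, 0.86, 0.87, 0.87]
-0.3 [-0.81, 0.0, 0.12, 0.2, 0.87, 0.87, 0.87]
-0.25 [-0.81, 0.0, 0.12, 0.2, 0.87, 0.87, 0.87]
-0.2 [-0.81, 0.0, 0.1, 0.24, 0.87, 0.87, 0.87]
-0.15 [-0.81, 0.0, 0.1, 0.13, 0.87, 0.87, 0.87]
-0.1 [-0.81, 0.0, 1.25, 0.12, 0.87, 0.87, 0.87]
-0.05 [0.66, 0.66, 0.66, 0.13, 0.87, 0.87, 0.87]
0.0 [0.68, 0.68, 0.69, 0.69, 0.87, 0.87, 0.87]
0.05 [0.68, 0.68, 0.69, 0.7, 0.87, 0.87, 0.87]
```

```bash
python3 -m jog '[{"rotation":[-10.7,-2.9,29.9],"translation":[-230,-100,70],"grip":40},{"rotation":[-10.7,-2.9,29.9],"translation":[-230,-100,70],"grip":60},{"rotation":[-10.7,-2.9,29.9],"translation":[-230,-100,70],"grip":85},{"rotation":[-10.7,-2.9,29.9],"translation":[-230,-100,70],"grip":85},{"rotation":[-10.7,-2.9,29.9],"translation":[-230,-100,70],"grip":85},{"rotation":[-10.7,-2.9,29.9],"translation":[-230,-100,70],"grip":85},{"rotation":[-19.9,-11.5,59.2],"translation":[-230,-400,70],"grip":85},{"rotation":[-19.9,-11.5,59.2],"translation":[-230,-400,70],"grip":85},{"rotation":[-19.9,-11.5,59.2],"translation":[-230,-400,70],"grip":85},{"rotation":[-19.9,-11.5,59.2],"translation":[-230,-400,70],"grip":85},{"rotation":[-19.9,-11.5,59.2],"translation":[-230,-400,70],"grip":85},{"rotation":[-19.9,-11.5,59.2],"translation":[-230,-400,70],"grip":85},{"rotation":[-17.9,-16.1,82.9],"translation":[-80,-619,70],"grip":85},{"rotation":[-17.9,-16.1,82.9],"translation":[-80,-619,70],"grip":85},{"rotation":[-17.9,-16.1,82.9],"translation":[-80,-619,70],"grip":85},{"rotation":[-17.9,-16.1,82.9],"translation":[-80,-619,70],"grip":85},{"rotation":[-17.9,-16.1,82.9],"translation":[-80,-619,70],"grip":85},{"rotation":[-17.9,-16.1,82.9],"translation":[-80,-619,70],"grip":85},{"rotation":[-17.9,-16.1,82.9],"translation":[-80,-619,70],"grip":85}]'
```

```text
time: 9.9
ee_pos: [0.534, -0.444, 0.2905]
tcp_rot: [179.8, -0.4, 173.9]
wrist_force: [-0.2, -0.7, -1.6]
opening: 0.0851
grasp_force: 0.0
```

```bash
python3 -m jog '[{"rotation":[0,0,0],"translation":[-3,3,-50],"grip":85},{"rotation":[0,0,0],"translation":[-3,3,-100],"grip":85},{"rotation":[0,0,0],"translation":[-3,3,-150],"grip":85},{"rotation":[0,0,0],"translation":[-3,3,-190],"grip":85},{"rotation":[0,0,0],"translation":[-3,3,-215],"grip":85},{"rotation":[0,0,0],"translation":[-3,3,-215],"grip":85},{"rotation":[0,0,0],"translation":[-3,3,-215],"grip":85}]'; python3 - <<'E'
from h import *
c=cam("side");cv2.imwrite("pics/s2.png",cv2.resize(c[0][110:230,270:400,::-1],(650,600),interpolation=2)); print(readout.get_obs()["ee_pos"])
E
```

```text
time: 10.6
ee_pos: [0.5289, -0.4374, 0.0835]
tcp_rot: [-180.0, -0.0, 174.0]
wrist_force: [0.1, -0.6, 0.9]
opening: 0.0854
grasp_force: 0.0
[ 0.52967839 -0.43804489  0.08506425]
```

View pics/s2.png

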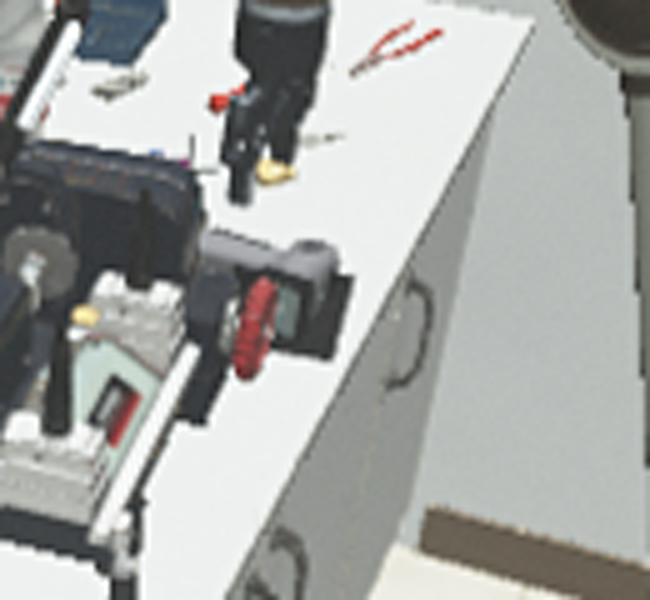

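Side view: the gripper (crop about 270,130) stands over the handle, next to the scanner head (270,300). I lower it and close to 50 mm, which keeps the trigger out.

```bash
python3 -m jog '[{"rotation":[0,0,0],"translation":[1,-3,-30],"grip":85},{"rotation":[0,0,0],"translation":[1,-3,-50],"grip":85},{"rotation":[0,0,0],"translation":[1,-3,-65],"grip":85},{"rotation":[0,0,0],"translation":[1,-3,-75],"grip":80},{"rotation":[0,0,0],"translation":[1,-3,-75],"grip":75},{"rotation":[0,0,0],"translation":[1,-3,-75],"grip":65},{"rotation":[0,0,0],"translation":[1,-3,-75],"grip":57},{"rotation":[0,0,0],"translation":[1,-3,-75],"grip":54},{"rotation":[0,0,0],"translation":[1,-3,-75],"grip":52},{"rotation":[0,0,0],"translation":[1,-3,-75],"grip":50.5},{"rotation":[0,0,0],"translation":[1,-3,-75],"grip":50},{"rotation":[0,0,0],"translation":[1,-3,-75],"grip":50},{"rotation":[0,0,0],"translation":[1,-3,-75],"grip":50},{"rotation":[0,0,0],"translation":[1,-3,-75],"grip":50}]' 20
```

```text
time: 12.05
ee_pos: [0.5307, -0.4417, 0.009]
tcp_rot: [-179.9, 0.1, 173.9]
wrist_force: [0.0, -4.2, 5.4]
opening: 0.0503
grasp_force: 9.6
```

```bash
python3 -m jog '[{"rotation":[0,0,0],"translation":[0,0,3],"grip":50.3},{"rotation":[0,0,0],"translation":[0,0,8],"grip":50.3},{"rotation":[0,0,0],"translation":[0,0,14],"grip":50.3},{"rotation":[0,0,0],"translation":[0,0,20],"grip":50.3},{"rotation":[0,0,0],"translation":[0,0,20],"grip":50.3},{"rotation":[0,0,0],"translation":[0,0,20],"grip":50.3}]'; python3 - <<'E'
from h import *
o=readout.get_obs();print({k:np.round(o[k],4) for k in("wrist_force","torque","grasp_force","opening","ee_pos")})
c=cam("top");P=cloud(c)
k=((P>[.42,-.56,.055])&(P<[.518,-.36,.12])).all(-1);q=P[k];print("head",len(q),np.percentile(q[:,2],[5,50,95]).round(3),q[:,:2].min(0).round(3),q[:,:2].max(0).round(3),cv2.minAreaRect(q[:,:2].astype(np.float32)*1000))
E
```

```text
time: 12.65
ee_pos: [0.5303, -0.4409, 0.028]
tcp_rot: [-179.9, 0.0, 173.9]
wrist_force: [-1.4, -0.2, -1.9]
opening: 0.0504
grasp_force: 6.5
{'wrist_force': array([-1.4317, -0.2452, -1.911 ]), 'torque': array([ 0.0297, -0.0335, -0.0039]), 'grasp_force': np.float64(6.5485), 'opening': np.float64(0.0504), 'ee_pos': array([ 0.5303, -0.4409,  0.028 ])}
head 499 [0.062 0.077 0.083] [ 0.456 -0.471] [ 0.518 -0.38 ] ((487.356201171875, -425.947021484375), (89.57599639892578, 60.003299713134766), 86.37186431884766)
```

```bash
python3 -m jog '[{"rotation":[0,0,0],"translation":[0,0,10],"grip":50.2},{"rotation":[0,0,0],"translation":[0,0,30],"grip":50.2},{"rotation":[0,0,0],"translation":[0,0,60],"grip":50.2},{"rotation":[0,0,0],"translation":[0,0,90],"grip":50.2},{"rotation":[0,0,0],"translation":[0,0,120],"grip":50.2},{"rotation":[0,0,0],"translation":[0,0,150],"grip":50.2},{"rotation":[0,0,0],"translation":[0,0,180],"grip":50.2},{"rotation":[0,0,0],"translation":[0,0,210],"grip":50.2},{"rotation":[0,0,0],"translation":[-5,5,240],"grip":50.2},{"rotation":[0,0,-2],"translation":[-15,20,260],"grip":50.2},{"rotation":[0,0,-5],"translation":[-30,42,270],"grip":50.2},{"rotation":[0,0,-8],"translation":[-45,65,275],"grip":50.2},{"rotation":[0,0,-11],"translation":[-60,90,275],"grip":50.2},{"rotation":[0,0,-14],"translation":[-75,115,275],"grip":50.2},{"rotation":[0,0,-17],"translation":[-90,140,275],"grip":50.2},{"rotation":[0,0,-20],"translation":[-105,165,275],"grip":50.2},{"rotation":[0,0,-23],"translation":[-120,190,275],"grip":50.2},{"rotation":[0,0,-26],"translation":[-130,215,275],"grip":50.2},{"rotation":[0,0,-29],"translation":[-138,240,275],"grip":50.2},{"rotation":[0,0,-32],"translation":[-143,265,275],"grip":50.2}]'
```

```text
time: 14.7
ee_pos: [0.3862, -0.1749, 0.3038]
tcp_rot: [-180.0, 0.1, 141.8]
wrist_force: [0.3, 0.2, -1.9]
opening: 0.0506
grasp_force: 6.6
```

```bash
python3 -m jog '[{"rotation":[0,0,-3],"translation":[0,25,0],"grip":50.2},{"rotation":[0,0,-6],"translation":[0,50,0],"grip":50.2},{"rotation":[0,0,-9],"translation":[0,75,0],"grip":50.2},{"rotation":[0,0,-12],"translation":[0,100,0],"grip":50.2},{"rotation":[0,0,-15],"translation":[2,125,0],"grip":50.2},{"rotation":[0,0,-18],"translation":[6,150,0],"grip":50.2},{"rotation":[0,0,-21],"translation":[12,175,0],"grip":50.2},{"rotation":[0,0,-24],"translation":[20,200,0],"grip":50.2},{"rotation":[0,0,-27],"translation":[30,225,-5],"grip":50.2},{"rotation":[0,0,-30],"translation":[42,250,-15],"grip":50.2},{"rotation":[0,0,-33],"translation":[54,275,-30],"grip":50.2},{"rotation":[0,0,-36],"translation":[66,298,-50],"grip":50.2},{"rotation":[0,0,-39],"translation":[76,320,-75],"grip":50.2},{"rotation":[0,0,-42],"translation":[84,338,-100],"grip":50.2},{"rotation":[0,0,-44],"translation":[90,350,-125],"grip":50.2},{"rotation":[0,0,-46],"translation":[93,358,-150],"grip":50.2},{"rotation":[0,0,-47],"translation":[93,363,-170],"grip":50.2},{"rotation":[0,0,-48],"translation":[93,365,-180],"grip":50.2},{"rotation":[0,0,-48],"translation":[93,365,-180],"grip":50.2},{"rotation":[0,0,-48],"translation":[93,365,-180],"grip":50.2}]'
cat > m.py <<'E'
from h import *
import sys
o=readout.get_obs();t=o["ee_pos"];print({k:np.round(o[k],4) for k in("ee_pos","tcp_rot","grasp_force","opening")})
for n in("side","top"):
    c=cam(n)
    P=cloud(c);col=c[0].astype(int)
    k=((P>[t[0]-.06,t[1]+.02,t[2]-.03])&(P<[t[0]+.07,t[1]+.10,t[2]+.058])).all(-1);q=P[k]
    if len(q)>20:print(n,"head",len(q),np.percentile(q,[2,50,98],axis=0).round(3).tolist())
    for m in("window","label"):
        for r in spotter.mark_of(n,m)[:2]:
            u,v=r["uv"];print(n,m,np.round(r["uv"],1),round(r["confidence"],2),w(c,u,v).round(3))
    if n=="side":
        im=c[0][180:280,130:263];cv2.imwrite(sys.argv[1],cv2.resize(im,(800,600),interpolation=2)[:,:,::-1])
E
python3 m.py pics/a1.png
```

```text
time: 16.7
ee_pos: [0.4804, 0.189, 0.1241]
tcp_rot: [180.0, -0.0, 94.0]
wrist_force: [-0.3, 0.2, -0.9]
opening: 0.0506
grasp_force: 6.6
{'ee_pos': array([0.4804, 0.189 , 0.1241]), 'tcp_rot': array([ 1.799966e+02, -1.280000e-02,  9.396300e+01]), 'grasp_force': np.float64(6.6089), 'opening': np.float64(0.0506)}
side head 752 [[0.433, 0.221, 0.124], [0.477, 0.254, 0.165], [0.522, 0.265, 0.178]]
side window [249.4 235.1] 0.67 [ 0.613  0.083 -0.001]
side window [271.8 226.2] 0.33 [0.491 0.183 0.163]
side label [197.4 232.9] 0.86 [0.719 0.236 0.087]
top label [178.6 177.4] 0.52 [0.721 0.248 0.107]
```

View pics/a1.png

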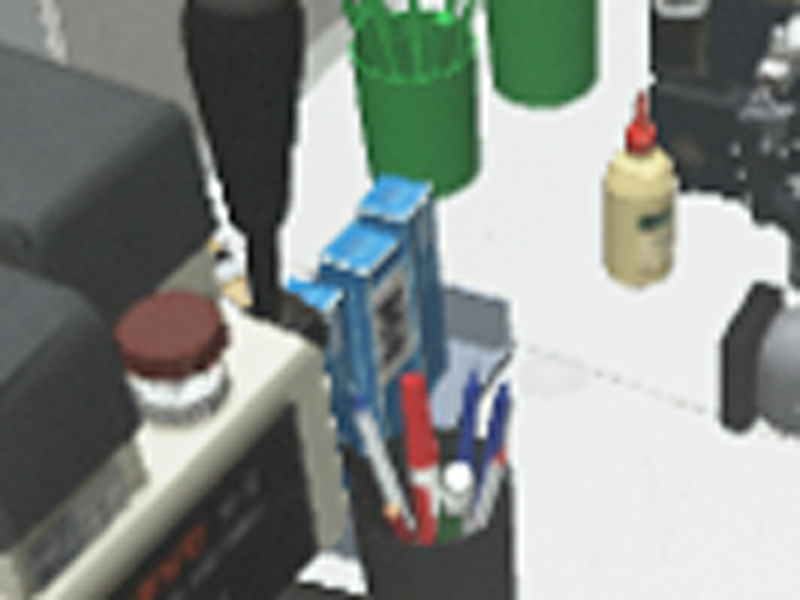

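```bash
python3 - <<'E'
from h import *
c=cam("side");t=readout.get_obs()["ee_pos"]
P=cloud(c);q=P[((P>[t[0]-.03,t[1]+.02,t[2]-.03])&(P<[t[0]+.04,t[1]+.10,t[2]+.065])).all(-1)]
for a in np.arange(.02,.09,.008):
    s=q[(q[:,1]-t[1]>a)&(q[:,1]-t[1]<a+.008)]
    if len(s):print(a.round(3),len(s),np.percentile(s[:,2],[3,50,97]).round(4))
print([w(c,u,233).round(4).tolist() for u in(191,193,195,197)])
col=c[0].astype(int);m=(col.min(-1)>120)&((P>[.70,.2,.04])&(P<[.74,.29,.125])).all(-1);print(m.sum(),P[m].mean(0),P[m].min(0),P[m].max(0))
b=P[((P>[.69,.17,.05])&(P<[.735,.32,.125])).all(-1)&(col[...,2]>col[...,0]+30)];h=np.histogram(b[:,1],bins=np.arange(.17,.321,.006));print(h)
b=P[((P>[.69,.17,.126])&(P<[.775,.32,.14])).all(-1)];
for lo in(.17,.205,.225,.27):pass
h=np.histogram(b[:,1],bins=np.arange(.17,.321,.006));print(h[0])
E
```

```text
0.02 3 [0.1626 0.1648 0.1694]
0.028 23 [0.1685 0.1722 0.176 ]
0.036 35 [0.17   0.1752 0.1775]
0.044 48 [0.1718 0.1759 0.179 ]
0.052 67 [0.1703 0.1748 0.1774]
0.06 111 [0.1218 0.1689 0.1756]
0.068 254 [0.1241 0.1503 0.1736]
0.076 15 [0.1279 0.1448 0.1689]
[[0.7272, 0.2579, 0.1011], [0.7227, 0.2539, 0.0998], [0.7222, 0.2445, 0.0926], [0.7219, 0.2349, 0.085]]
35 [0.72411756 0.24502743 0.09314372] [0.72182202 0.2294988  0.04555331] [0.72759277 0.25767778 0.11842016]
(array([ 0,  0,  3, 14,  8, 18, 15, 13,  0,  5,  2,  4,  1,  3, 37,  2,  0,
       10, 16, 17, 16,  3,  0,  0,  0]), array([0.17 , 0.176, 0.182, 0.188, 0.194, 0.2  , 0.206, 0.212, 0.218,
       0.224, 0.23 , 0.236, 0.242, 0.248, 0.254, 0.26 , 0.266, 0.272,
       0.278, 0.284, 0.29 , 0.296, 0.302, 0.308, 0.314, 0.32 ]))
[ 0  1  5 12 13 14 12 17  0  7 14 14 14 14 22  0  0  6 14 13  1  0  0  0
  0]
```

Label middle is about (0.722, 0.244, 0.088), and the scanner hangs level. I advance to the aiming pose.

```bash
python3 -m jog '[{"rotation":[0,0,0],"translation":[5,-2,-8],"grip":50.2},{"rotation":[0,0,0],"translation":[15,-2,-20],"grip":50.2},{"rotation":[0,0,0],"translation":[28,-2,-32],"grip":50.2},{"rotation":[0,0,0],"translation":[42,-2,-42],"grip":50.2},{"rotation":[0,0,0],"translation":[56,-2,-50],"grip":50.2},{"rotation":[0,0,0],"translation":[70,-2,-55],"grip":50.2},{"rotation":[0,0,0],"translation":[84,-2,-57],"grip":50.2},{"rotation":[0,0,0],"translation":[96,-2,-57],"grip":50.2},{"rotation":[0,0,0],"translation":[106,-2,-57],"grip":50.2},{"rotation":[0,0,0],"translation":[113,-2,-57],"grip":50.2},{"rotation":[0,0,0],"translation":[115,-2,-57],"grip":50.2},{"rotation":[0,0,0],"translation":[115,-2,-57],"grip":50.2},{"rotation":[0,0,0],"translation":[115,-2,-57],"grip":50.2}]'
python3 m.py pics/a2.png
```

```text
time: 18.35
ee_pos: [0.5949, 0.1871, 0.0659]
tcp_rot: [-179.9, -0.0, 94.0]
wrist_force: [0.0, -0.5, -1.2]
opening: 0.0503
grasp_force: 6.6
{'ee_pos': array([0.5949, 0.1871, 0.0659]), 'tcp_rot': array([-1.799312e+02, -2.000000e-04,  9.395290e+01]), 'grasp_force': np.float64(6.5678), 'opening': np.float64(0.0503)}
side head 643 [[0.547, 0.219, 0.067], [0.591, 0.252, 0.107], [0.637, 0.264, 0.119]]
side window [216.4 239.5] 0.74 [0.635 0.259 0.114]
side label [197.4 236.5] 0.56 [0.721 0.236 0.071]
top label [182.4 177.6] 0.81 [0.72  0.237 0.105]
```

View pics/a2.png

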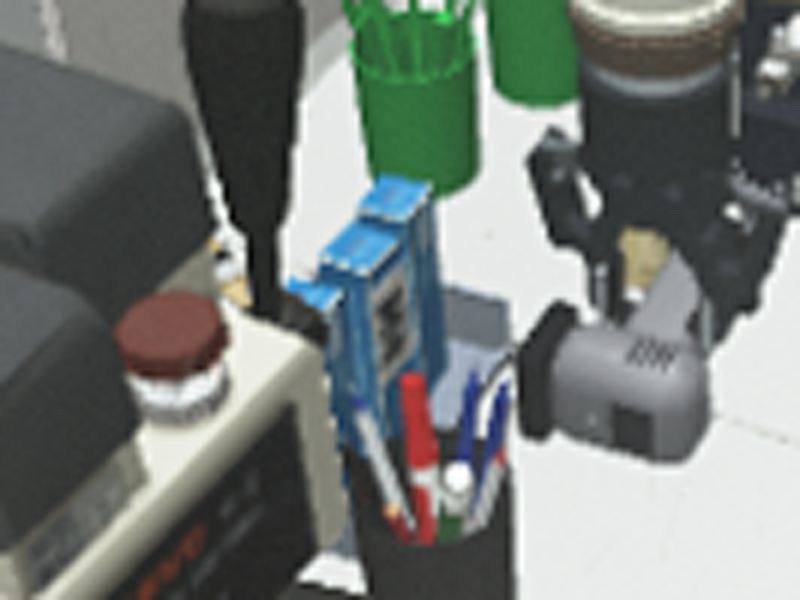

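The view shows the scanner head (crop 610,380) level and facing the label (390,320), with a clear line past the pot. I trim by 2 mm, pause, then squeeze.

```bash
python3 -m jog '[{"rotation":[0,0,0],"translation":[0,-2,0],"grip":50.2},{"rotation":[0,0,0],"translation":[0,-2,0],"grip":50.2},{"rotation":[0,0,0],"translation":[0,-2,0],"grip":50.2},{"rotation":[0,0,0],"translation":[0,-2,0],"grip":50.2},{"rotation":[0,0,0],"translation":[0,-2,0],"grip":50.2},{"rotation":[0,0,0],"translation":[0,-2,0],"grip":49},{"rotation":[0,0,0],"translation":[0,-2,0],"grip":48},{"rotation":[0,0,0],"translation":[0,-2,0],"grip":47},{"rotation":[0,0,0],"translation":[0,-2,0],"grip":46},{"rotation":[0,0,0],"translation":[0,-2,0],"grip":44},{"rotation":[0,0,0],"translation":[0,-2,0],"grip":42},{"rotation":[0,0,0],"translation":[0,-2,0],"grip":42},{"rotation":[0,0,0],"translation":[0,-2,0],"grip":42},{"rotation":[0,0,0],"translation":[0,-2,0],"grip":42},{"rotation":[0,0,0],"translation":[0,-2,0],"grip":42}]' 25; python3 m.py pics/a3.png
```

```text
time: 20.15
ee_pos: [0.5952, 0.1851, 0.0659]
tcp_rot: [-179.9, 0.0, 93.9]
wrist_force: [0.1, -0.1, -0.8]
opening: 0.0449
grasp_force: 25.6
{'ee_pos': array([0.5952, 0.1851, 0.0659]), 'tcp_rot': array([-1.799391e+02,  2.800000e-03,  9.394670e+01]), 'grasp_force': np.float64(25.6482), 'opening': np.float64(0.0449)}
side head 646 [[0.549, 0.217, 0.064], [0.591, 0.251, 0.106], [0.637, 0.263, 0.119]]
side window [217.3 239.6] 0.85 [0.633 0.258 0.113]
side window [184.8 261.2] 0.49 [0.567 0.492 0.27 ]
side label [197.8 234.1] 0.73 [0.722 0.231 0.078]
top window [190.  179.9] 0.54 [0.726 0.23  0.04 ]
top label [180.3 179.7] 0.67 [0.719 0.251 0.079]
```

```bash
python3 -m jog '[{"rotation":[0,0,0],"translation":[0,0,0],"grip":42},{"rotation":[0,0,0],"translation":[0,0,0],"grip":42},{"rotation":[0,0,0],"translation":[0,0,0],"grip":42},{"rotation":[0,0,0],"translation":[0,0,0],"grip":42},{"rotation":[0,0,0],"translation":[0,0,0],"grip":42},{"rotation":[0,0,0],"translation":[0,0,0],"grip":42},{"rotation":[0,0,0],"translation":[0,0,0],"grip":42},{"rotation":[0,0,0],"translation":[0,0,0],"grip":42},{"rotation":[0,0,0],"translation":[0,0,0],"grip":42},{"rotation":[0,0,0],"translation":[0,0,0],"grip":42},{"rotation":[0,0,0],"translation":[0,0,0],"grip":42},{"rotation":[0,0,0],"translation":[0,0,0],"grip":42},{"rotation":[0,0,0],"translation":[0,0,0],"grip":42},{"rotation":[0,0,0],"translation":[0,0,0],"grip":42},{"rotation":[0,0,0],"translation":[0,0,0],"grip":42}]'
python3 -m jog '[{"rotation":[0,0,0],"translation":[0,0,0],"grip":45},{"rotation":[0,0,0],"translation":[0,0,0],"grip":47},{"rotation":[0,0,0],"translation":[0,0,0],"grip":48.5},{"rotation":[0,0,0],"translation":[0,0,0],"grip":49.5},{"rotation":[0,0,0],"translation":[0,0,0],"grip":49.8},{"rotation":[0,0,0],"translation":[0,0,0],"grip":49.8},{"rotation":[0,0,0],"translation":[-5,0,3],"grip":49.8},{"rotation":[0,0,0],"translation":[-15,1,8],"grip":49.8},{"rotation":[0,0,0],"translation":[-30,2,16],"grip":49.8},{"rotation":[0,0,0],"translation":[-48,2,30],"grip":49.8},{"rotation":[0,0,0],"translation":[-68,2,50],"grip":49.8},{"rotation":[0,0,0],"translation":[-90,2,75],"grip":49.8},{"rotation":[0,0,0],"translation":[-110,2,100],"grip":49.8},{"rotation":[0,0,0],"translation":[-130,0,125],"grip":49.8},{"rotation":[0,0,2],"translation":[-145,-8,150],"grip":49.8},{"rotation":[0,0,5],"translation":[-158,-20,175],"grip":49.8},{"rotation":[0,0,8],"translation":[-168,-38,200],"grip":49.8},{"rotation":[0,0,11],"translation":[-178,-60,220],"grip":49.8},{"rotation":[0,0,14],"translation":[-188,-85,232],"grip":49.8},{"rotation":[0,0,17],"translation":[-198,-110,238],"grip":49.8}]'
```

```text
time: 21.95
ee_pos: [0.5952, 0.1851, 0.0659]
tcp_rot: [-179.9, 0.0, 93.9]
wrist_force: [-0.1, 0.5, -1.4]
opening: 0.0447
grasp_force: 25.7
time: 23.95
ee_pos: [0.3961, 0.0745, 0.3056]
tcp_rot: [179.9, 0.0, 111.1]
wrist_force: [0.3, -0.1, -2.4]
opening: 0.0502
grasp_force: 7.4
```

```bash
python3 -m jog '[{"rotation":[0,0,3],"translation":[-4,-25,0],"grip":49.8},{"rotation":[0,0,6],"translation":[-7,-50,0],"grip":49.8},{"rotation":[0,0,9],"translation":[-9,-75,0],"grip":49.8},{"rotation":[0,0,12],"translation":[-10,-100,0],"grip":49.8},{"rotation":[0,0,15],"translation":[-10,-125,0],"grip":49.8},{"rotation":[0,0,18],"translation":[-10,-150,0],"grip":49.8},{"rotation":[0,0,21],"translation":[-10,-175,0],"grip":49.8},{"rotation":[0,0,24],"translation":[-10,-200,0],"grip":49.8},{"rotation":[0,0,27],"translation":[-10,-225,0],"grip":49.8},{"rotation":[0,0,31],"translation":[-10,-251,0],"grip":49.8},{"rotation":[0,0,34],"translation":[-5,-276,0],"grip":49.8},{"rotation":[0,0,37],"translation":[3,-301,0],"grip":49.8},{"rotation":[0,0,40],"translation":[13,-326,0],"grip":49.8},{"rotation":[0,0,43],"translation":[28,-351,0],"grip":49.8},{"rotation":[0,0,46],"translation":[43,-376,0],"grip":49.8},{"rotation":[0,0,49],"translation":[58,-401,0],"grip":49.8},{"rotation":[0,0,53],"translation":[75,-428,0],"grip":49.8},{"rotation":[0,0,57],"translation":[95,-458,0],"grip":49.8},{"rotation":[0,0,60],"translation":[115,-490,0],"grip":49.8},{"rotation":[0,0,63],"translation":[130,-512,0],"grip":49.8}]'
python3 -m jog '[{"rotation":[0,0,0],"translation":[0,0,-15],"grip":49.8},{"rotation":[0,0,0],"translation":[0,0,-45],"grip":49.8},{"rotation":[0,0,0],"translation":[0,0,-80],"grip":49.8},{"rotation":[0,0,0],"translation":[0,0,-115],"grip":49.8},{"rotation":[0,0,0],"translation":[0,0,-150],"grip":49.8},{"rotation":[0,0,0],"translation":[0,0,-185],"grip":49.8},{"rotation":[0,0,0],"translation":[0,0,-215],"grip":49.8},{"rotation":[0,0,0],"translation":[0,0,-240],"grip":49.8},{"rotation":[0,0,0],"translation":[0,0,-260],"grip":49.8},{"rotation":[0,0,0],"translation":[0,0,-270],"grip":49.8},{"rotation":[0,0,0],"translation":[0,0,-275],"grip":49.8},{"rotation":[0,0,0],"translation":[0,0,-275],"grip":49.8},{"rotation":[0,0,0],"translation":[0,0,-275],"grip":49.8}]'
python3 - <<'E'
from h import *
c=cam("top");P=cloud(c)
q=P[((P>[.42,-.56,.055])&(P<[.515,-.36,.12])).all(-1)];print("head",len(q),np.percentile(q[:,2],[5,50,95]).round(3),cv2.minAreaRect(q[:,:2].astype(np.float32)*1000))
E
```

```text
time: 25.95
ee_pos: [0.5275, -0.4378, 0.3038]
tcp_rot: [-179.9, 0.0, 174.1]
wrist_force: [0.3, 0.3, -1.9]
opening: 0.0499
grasp_force: 7.4
time: 27.25
ee_pos: [0.5277, -0.4372, 0.0303]
tcp_rot: [-179.9, 0.1, 174.0]
wrist_force: [0.3, 0.6, -1.4]
opening: 0.0499
grasp_force: 7.4
head 502 [0.062 0.079 0.085] ((484.3820495605469, -421.51861572265625), (87.9128189086914, 59.60063934326172), 86.36005401611328)
```

```bash
python3 -m jog '[{"rotation":[0,0,0],"translation":[0,0,-6],"grip":49.8},{"rotation":[0,0,0],"translation":[0,0,-12],"grip":49.8},{"rotation":[0,0,0],"translation":[0,0,-16],"grip":49.8},{"rotation":[0,0,0],"translation":[0,0,-19],"grip":49.8},{"rotation":[0,0,0],"translation":[0,0,-21],"grip":49.8},{"rotation":[0,0,0],"translation":[0,0,-21],"grip":49.8},{"rotation":[0,0,0],"translation":[0,0,-21],"grip":49.8}]'
```

```text
time: 28.0
ee_pos: [0.5273, -0.4369, 0.0083]
tcp_rot: [-179.9, 0.0, 174.0]
wrist_force: [-0.8, 1.8, 2.3]
opening: 0.0498
grasp_force: 6.3
```

```bash
python3 -m jog '[{"rotation":[0,0,0],"translation":[0,0,0],"grip":52},{"rotation":[0,0,0],"translation":[0,0,0],"grip":55},{"rotation":[0,0,0],"translation":[0,0,0],"grip":60},{"rotation":[0,0,0],"translation":[0,0,0],"grip":70},{"rotation":[0,0,0],"translation":[0,0,0],"grip":84},{"rotation":[0,0,0],"translation":[0,0,0],"grip":84},{"rotation":[0,0,0],"translation":[0,0,0],"grip":84},{"rotation":[0,0,0],"translation":[0,0,0],"grip":84},{"rotation":[0,0,0],"translation":[0,0,15],"grip":84},{"rotation":[0,0,0],"translation":[0,0,40],"grip":84},{"rotation":[0,0,0],"translation":[0,0,80],"grip":84},{"rotation":[0,0,0],"translation":[0,0,130],"grip":84},{"rotation":[0,0,0],"translation":[0,0,180],"grip":84},{"rotation":[0,0,0],"translation":[0,0,230],"grip":84},{"rotation":[0,0,0],"translation":[-30,40,280],"grip":84},{"rotation":[0,0,0],"translation":[-70,90,280],"grip":84},{"rotation":[0,0,0],"translation":[-110,130,280],"grip":84},{"rotation":[0,0,0],"translation":[-150,160,280],"grip":84},{"rotation":[0,0,0],"translation":[-150,160,280],"grip":84},{"rotation":[0,0,0],"translation":[-150,160,280],"grip":84}]'
python3 - <<'E'
from h import *
c=cam("top");P=cloud(c);s=cam("side")
k=((P>[.42,-.56,-.03])&(P<[.64,-.32,.09])).all(-1)
for nm,a,b in(("head",.42,.515),("foot",.572,.62)):
    q=P[k&(P[...,2]>.052)&(P[...,0]>a)&(P[...,0]<b)]; print(nm,len(q),np.percentile(q[:,2],[5,50,95]).round(3),cv2.minAreaRect(q[:,:2].astype(np.float32)*1000))
im=np.hstack([cv2.resize(c[0][200:280,350:457],(400,300)),cv2.resize(s[0][180:300,130:290],(400,300))]);im2=np.hstack([cv2.resize(c[0][130:230,120:253],(400,300)),np.zeros((300,400,3),np.uint8)])
cv2.imwrite("pics/f.png",np.vstack([im,im2])[:,:,::-1])
E
```

```text
time: 30.0
ee_pos: [0.3744, -0.2745, 0.2913]
tcp_rot: [-179.8, 0.2, 174.0]
wrist_force: [0.9, -0.4, 1.3]
opening: 0.0838
grasp_force: 0.0
head 426 [0.054 0.059 0.064] ((485.5127868652344, -423.42315673828125), (93.42982482910156, 58.81801223754883), 89.54920959472656)
foot 91 [0.055 0.061 0.064] ((588.1939086914062, -442.9805908203125), (49.79600143432617, 15.054115295410156), 84.72577667236328)
```

View pics/f.png

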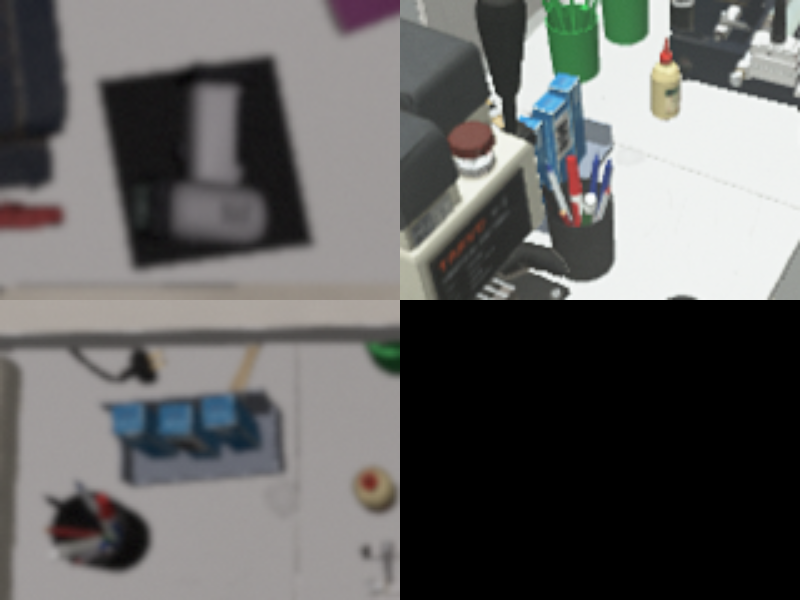

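The final view shows the scanner flat on the middle of the mat (crop 210,160) and the pot upright and clear to the left (100,530). The boxes and the oil bottle stand where they were. I'm handing the job in.

```bash
python3 -c "
from workcell import bot; print(bot.job_done())"
```

```text
the job is handed in; nothing more can be done
None
```

I handed the job in at about 30 s (no verdict came back): the pot is upright about 9 cm left of the label line, the trigger was held in on the label for well over a second, and the scanner lies flat near the middle of its mat with the gripper clear.

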